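# Set the mitre trimmer's fence over by one hole

### The job

The angle fence of the card and moulding trimmer is locked by a spring index pin with a pull ring. Hook a fingertip under the ring (do not pinch it), lift the pin out of its hole, swing the ring end of the fence exactly one hole to the right as seen from the robot, the side of the knife's grip, and let the pin drop fully home in that hole. Leave everything else where it is and finish clear of everything.

Things in the scene. Friction and masses are not known exactly. Their poses are not given: they have to be found in the camera images.
- trimmer: bench trimmer for card and moulding, fixed: grey baseboard 320 x 440 mm, drilled aluminium bed 300 x 420 mm with its top 36 mm above the table, guillotine knife along the far edge (73 mm high) whose black grip sticks out at the right end. Origin: centre of its underside, on the table. x points from the front edge (robot's side) to the knife, y left, z up. Turned up to 0.25 rad either way
- pivot (a point): vertical axis on which the fence swings, at bed height, in the trimmer's frame (85, 0, 36) mm. Seven index holes 10.5 mm wide lie in the bed on an arc of 200 mm radius about it, 15 degrees (0.262 rad, 52 mm) apart, three on either side of the middle one
- hole_now (a point): mouth of the middle hole, in which the pin sits at the start; in the trimmer's frame (-115, 0, 36) mm
- hole_next (a point): mouth of the next hole to the right, where the pin must go; in the trimmer's frame (-108, -52, 36) mm
- fence (a joint): fence angle, rad: 0 in the middle hole, pointing from the pivot to the trimmer's front edge; positive as its ring end goes right (-y; counter-clockwise from above); next hole +0.262. Arm 36 mm wide, top 10 mm above the bed, reaching 223 mm from the pivot, with an upright strip 31 mm high. Friction 0.15 N m: stays where left; free only with the pin up. Pin in a 25 mm barrel, top 40 mm above the bed
- pin (a joint): lift of the spring index pin, m: 0 home in a hole; clear of the bed from 0.010; stop at 0.022. Spring and weight pull it down: 3.3 N home, 6 N at the stop. Pin 8 mm across, round tip, 1.2 mm of play in a hole: let go within 3 mm of a hole it centres itself and drops in; let go between holes it rides on the bed (about 0.010) and drops in when pushed over a hole
- pull_ring: steel ring rigid on the pin's top, rising with the pin, turning with the fence: 50 mm inside, 62 outside, bar 6 mm. Origin: centre of its opening; pin home: 107 mm above the table, 18 mm from the pin's axis toward the pivot. x normal to the ring: along the fence toward the pivot, 40 degrees down; y left; z up in its plane, so the ring leans back 40 degrees. 30 N or more on it (pinching) is a fault
- ring_top (a point): middle of the underside of the ring's top bar, where a finger lifts; pin home: 127 mm above the table, 34 mm from the pin's axis toward the pivot (the ring's foot: 83 mm above the table). A fingertip slanting forward and down goes in from the robot's side; behind the ring stands only the low fence. Axes as the ring's
- moulding: bystander: loose strip of wooden frame moulding 150 x 24 x 18 mm, lying on the bed to the left of the fence. Origin: centre of its underside
- paint_jar: bystander: small loose green paint jar, 52 mm across, 48 mm high, on the bed towards its far right corner. Origin: centre of its underside
- thermos: bystander: lilac vacuum flask, 68 mm across, 215 mm high, standing on the table to the left or right of the trimmer. Origin: centre of its underside
- tumbler: bystander: clear plastic tumbler 86 mm across, 105 mm high, with a brush leaning in it up to 190 mm, on the table beside the trimmer. Origin: centre of its underside
- water_bottle: bystander: clear bottle with grey cap, 62 mm across, 135 mm high, on the table beside the trimmer. Origin: centre of its underside
- brush: bystander: loose paintbrush 195 mm long, 10 mm thick, lying on the table, nearer the robot than the trimmer and to the left. Origin: near its middle, on the table
- bud_box: bystander: yellow cotton-bud box 62 x 90 x 38 mm on the table beside the trimmer. Origin: centre of its underside
- frame_corner: bystander: L-shaped wooden frame corner with legs 110 mm long, 26 mm wide, 16 mm high, lying on the table, nearer the robot than the trimmer and to the right. Origin: near its bend, on the table

How it is judged:
By the outcome, as a careful person would: the job done as asked, in the order asked, and still so for the second after the job is handed in, with the robot touching nothing.
It also fails if it takes over 45 s, if anything falls off the work surface, if the arm or the gripper's body presses on something with over 40 N, if the wrist force passes 120 N, or if a joint passes its speed limit or range.

### The arm

A 7-joint arm with a two-finger parallel gripper is mounted at the origin on the work surface. World frame = base frame: x ahead of the robot, y to its left, z up, the work surface at z = 0. Lengths are in m, angles in rad, forces in N, time in s.
With the tool pointing down it reaches from about 0.35 to 0.9 m from the base axis. Payload 8.1 kg.
Tool frame: the origin (TCP) lies at the centre of the arm's flange, where the gripper is bolted on; the fingertips stand 178 mm ahead of it and the grasp point (between the pads) lies 159 mm ahead of it; x points along the fingers, z is the direction in which the jaws open and shut, and the axes are right-handed (so a half turn about x gives the same grasp; the last joint's range is limited). The gripper opens to 92 mm and grips with 3 to 60 N. Pads are 19 mm wide; open, the fingers measure 130 mm over their backs; the gripper's body (75 mm by 190 mm) begins 47 mm behind the grasp point.
Start: joints at [-1.415, 0.434, 0.025, 1.573, -0.012, 1.134, -0.075], TCP at [0.16, 0.604, 0.405] pointing down, gripper open.
Joint ranges: [-2.62, 2.62], [-0.44, 2.09], [-1.27, 1.32], [0.08, 2.57], [-1.32, 4.46], [0.12, 2], [-2.74, 2.74]. Speed limits (rad/s): [2.22, 2.22, 3.01, 3.01, 3.14, 3.14, 3.14].

### API

Orientations are given as a rotation vector (axis times angle).
In Python, from cell import arm, get_image, search_frame, pinpoint gives the robot as it stands.
- The arm moves only by the tool arm_command, never from a script. Its argument "motion" is a list of rows, each a list of 7 numbers: the finger opening in mm, from 0 to 91.8, then the shift along the tool's x, y, z in mm, then the turn, a rotation vector about the tool's x, y, z in degrees. In form: [[fingers, x, y, z, ax, ay, az], ...]. A call has 1 to 5 rows; each row shifts and turns the commanded pose from where the row before left it, along the tool's axes as they then stand; what a row does not reach is not made up. A row lasts 1/8 s, in which the tool goes at most 62.5 mm and 10.7 degrees, less where a joint would pass 70% of its speed; a pose out of reach is approached as far as the arm can. A call with a gripper value outside its range is refused whole. The fingers move at their own pace and stop on an object; "newtons" is the grip in N (left out, the last holds). Time passes only in rows, so rows that do not move let the fingers close. It gives the time, the measured TCP pose, the force and the opening at its end, in the units of the state.
- arm.observe(): the state, without advancing time (a new reading comes with each control period).
- get_image(name): name is "scene" or "top"; returns a dict with "frame" (384x512x3 uint8, red, green, blue), "range_z" (384x512 float32, m along the optical axis (not along the pixel's ray), 0 where there is no reading), "K" (3x3 intrinsics, pixels), "origin" and "rotation" of the camera in the world. Camera axes: x right, y down, z forward; pixel columns grow to the right and rows downward; lengths in m; the calibration is good to about 2 mm. A picture is of the moment at which its call begins.
- arm.sign_off(): hands the job in, once; it reports no verdict.
Trained networks look in the newest picture that a camera, given by its name, has taken for a name from the list of things; names that differ only in an ending like _2 or _b are one class to them, and where a whole thing is asked for, a point or a joint stands for the part that bears it (a point fixed in the world has none). Each returns a list of dicts, best first, with "p" (0 to 1); they miss things now and then, are a little off and sometimes report something else, mostly with a low value. They report only what shows in the picture. A call takes as long as a camera call.
- search_frame(camera, target): "point" ([x, y, z] in m, in world coordinates, good to about 4 mm: the middle of the surface that is visible of it).
- pinpoint(camera, target): "point" ([x, y, z] in m, in world coordinates, good to about 4 mm: a listed point, or the origin of a listed thing).
The state is a dict: "clock": time; "joints": joint angles; "dq": joint speeds; "joint_efforts": joint torques, N m; "position": TCP position; "ee_rot": TCP orientation; "force": force on the tool from outside, world axes, zero at the start; "ft_torque": the same for the moment, N m; "width": opening from 0.0 (shut) to 1.0 (fully open).
Only numpy, scipy, OpenCV 4.12 (cv2) and the standard library are available. Lean on these libraries where they do the work, as an engineer would, in place of code of your own. Each camera call takes 0.05 s, during which the arm holds its last target. There are 200 camera calls.

## Working session

There is one attempt and no reset: what is moved stays moved. The work goes in short steps, Python scripts to look and compute and a tool call to move; the robot and the scene stay as the last step left them, time stands still between calls to the robot, and variables do not carry over. Pictures are saved under pics/ and viewed, about 8 in all and at most 12, crops included, and the job is handed in when it is done.

Besides the shell and the picture viewer there is one more tool, called after "Call:" as a command line: name --pt "numbers of a row" for each row, then --argument value for the rest. arm_command: Moves the arm, as the interface text tells. Its arguments: {"type":"object","properties":{"motion":{"type":"array"},"newtons":{"type":"number"}},"required":["motion"]}

```bash
mkdir -p pics; ls; cat > h.py <<'E'
import numpy as np, cv2
from cell import arm, get_image, search_frame, pinpoint
from scipy.spatial.transform import Rotation as R
np.set_printoptions(precision=4, suppress=True)
E
python3 - <<'E'
from h import *
ims=[]
for n in("scene","top"):
    d=get_image(n); ims.append(d["frame"]); print(n,d["K"].tolist(),d["origin"],d["rotation"])
    cv2.imwrite(f"pics/{n}0.png",d["frame"][:,:,::-1])
    for t in["trimmer","pivot","hole_now","hole_next","pull_ring","ring_top","moulding","paint_jar","thermos","tumbler","water_bottle","bud_box"]:
        r=pinpoint(n,t); print(t,[(np.round(x["point"],4),round(x["p"],2)) for x in r[:2]])
s=arm.observe(); print(s)
print(R.from_rotvec(s["ee_rot"]).as_matrix())
E
```

```text
pics
scene [[427.8166068643971, 0.0, 262.0493553937916], [0.0, 427.8166068643971, 187.80428943086181], [0.0, 0.0, 1.0]] [ 1.1332 -0.5526  1.1761] [-2.3263 -1.0072  0.343 ]
trimmer [(array([ 0.6533,  0.0523, -0.0016]), 0.79), (array([ 0.2985, -0.349 ,  0.0047]), 0.41)]
pivot [(array([0.7423, 0.0326, 0.0347]), 0.75)]
hole_now [(array([0.5408, 0.0738, 0.0347]), 0.75), (array([0.5372, 0.0194, 0.0356]), 0.18)]
hole_next [(array([0.5382, 0.0162, 0.0396]), 0.93), (array([ 0.3206,  0.3205, -0.0021]), 0.51)]
pull_ring [(array([0.561 , 0.0672, 0.1081]), 0.38)]
ring_top [(array([0.5754, 0.0683, 0.1277]), 0.45), (array([ 0.6121,  0.4644, -0.0011]), 0.28)]
moulding [(array([0.6716, 0.1173, 0.0347]), 0.91)]
paint_jar [(array([ 0.6814, -0.1135,  0.0376]), 0.84)]
thermos [(array([ 0.4182, -0.5198, -0.0003]), 0.9)]
tumbler [(array([ 0.5641, -0.5036, -0.0012]), 0.76), (array([0.5446, 0.0727, 0.0357]), 0.61)]
water_bottle [(array([0.4221, 0.477 , 0.001 ]), 0.82)]
bud_box [(array([ 0.6127,  0.4652, -0.0017]), 0.83), (array([ 0.6531,  0.051 , -0.0026]), 0.75)]
top [[472.7115899398844, 0.0, 258.0964919917
[... 965 characters left out ...]
6149,  0.4632, -0.0018]), 0.22)]
bud_box [(array([0.6156, 0.4608, 0.0011]), 0.68), (array([ 0.4222, -0.5165, -0.0003]), 0.16)]
{'clock': 1.3, 'joints': array([-1.4146,  0.4345,  0.025 ,  1.5732, -0.0116,  1.134 , -0.0751]), 'dq': array([ 0.0004,  0.    , -0.001 , -0.    ,  0.0018,  0.0001,  0.0009]), 'joint_efforts': array([  0.0008, -66.7658,   0.9844, -31.479 ,  -0.0607,   0.0331,
         0.    ]), 'position': array([0.16  , 0.6042, 0.4047]), 'ee_rot': array([-1.0164,  1.3206,  1.0164]), 'force': array([-0.6955, -0.4673, -0.3695]), 'ft_torque': array([-0.0034, -0.0145,  0.0001]), 'width': 1.0030700910133394}
[[-0.     -0.9667  0.256 ]
 [ 0.      0.256   0.9667]
 [-1.      0.      0.    ]]
```

View pictures.

View pics/scene0.png

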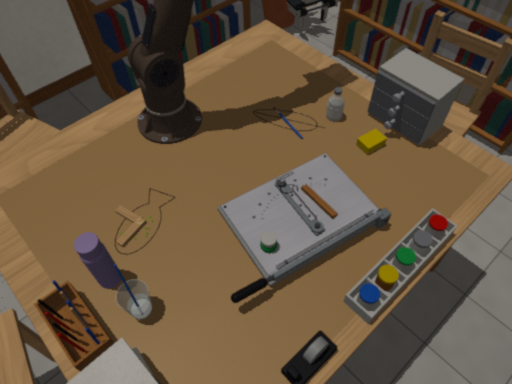

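View pics/top0.png

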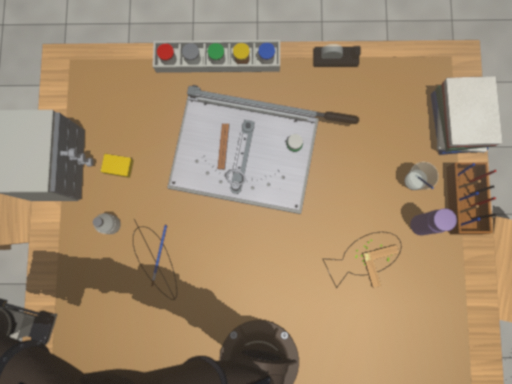

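Scene view: trimmer with the fence running from its ring at about (285,185) to the pivot at (318,228). The jar is at (268,243) and the moulding at (320,200). In the top view the ring is at (236,180) and the pivot at (248,125). The detections fit the trimmer geometry at a yaw of about -0.19: hole to pivot comes out at 0.202 m, and the predicted hole_next agrees within about 2 mm.

```bash
cat > plan.py <<'E'
from h import *
PIV=np.array([.740,.0355]); YAW=-.19
def target(fence, along, up, lift=0., theta=50., opening=60., vert=0.):
    """TCP pose: left finger's tip 'along' mm past the ring plane (on finger axis), 'up' mm above ring centre in ring plane;
    vert = extra world-z mm"""
    a=YAW+fence; e=np.array([np.cos(a),np.sin(a),0]); l=np.array([-e[1],e[0],0]); z=np.array([0,0,1.])
    c=np.array([*PIV,0])-e*.182+z*(.107+lift)
    t=np.radians(theta); x=np.cos(t)*e-np.sin(t)*z
    zr=np.sin(np.radians(40))*e+np.cos(np.radians(40))*z
    off=(opening/2+9.5)/1000
    p=c+zr*up/1000+x*(along-178)/1000-l*off+z*vert/1000
    return p, np.column_stack([x,np.cross(l,x),l])
def rows(p,M,n,fing):
    s=arm.observe(); R0=R.from_rotvec(s["ee_rot"]); P0=s["position"]; R1=R.from_matrix(M)
    d=(R0.inv()*R1).as_rotvec()
    print("t",s["clock"],"F",s["force"],"pos",P0,"goal",p,"dist",np.linalg.norm(p-P0),"turn",np.degrees(np.linalg.norm(d)),"n",n)
    for i in range(n):
        Rc=R0*R.from_rotvec(d*i/n); v=Rc.inv().apply(p-P0)/n*1000
        print([fing,*np.round(v,1).tolist(),*np.round(np.degrees(d)/n,2).tolist()])
E
python3 - <<'E'
from plan import *
print([x for x in dir(arm) if x[0]!='_'])
rows(*target(0,-60,0),15,60)
E
```

```text
['PlanningError', 'observe', 'sign_off']
t 1.3 F [-0.6955 -0.4673 -0.3695] pos [0.16   0.6042 0.4047] goal [0.4036 0.06   0.2893] dist 0.607302005843165 turn 40.1869156535648 n 15
[60, 7.7, -25.0, -30.9, -0.25, -0.09, -2.67]
[60, 8.8, -24.5, -31.0, -0.25, -0.09, -2.67]
[60, 9.9, -23.9, -31.2, -0.25, -0.09, -2.67]
[60, 10.9, -23.3, -31.3, -0.25, -0.09, -2.67]
[60, 11.9, -22.6, -31.4, -0.25, -0.09, -2.67]
[60, 12.9, -21.9, -31.5, -0.25, -0.09, -2.67]
[60, 13.9, -21.1, -31.6, -0.25, -0.09, -2.67]
[60, 14.8, -20.3, -31.7, -0.25, -0.09, -2.67]
[60, 15.7, -19.5, -31.9, -0.25, -0.09, -2.67]
[60, 16.5, -18.6, -32.0, -0.25, -0.09, -2.67]
[60, 17.3, -17.7, -32.1, -0.25, -0.09, -2.67]
[60, 18.0, -16.7, -32.2, -0.25, -0.09, -2.67]
[60, 18.7, -15.7, -32.3, -0.25, -0.09, -2.67]
[60, 19.4, -14.7, -32.4, -0.25, -0.09, -2.67]
[60, 20.0, -13.6, -32.5, -0.25, -0.09, -2.67]
```

Call:
arm_command --pt "60 8 -25 -31 -0.25 0 -2.7" --pt "60 9 -24.5 -31 -0.25 0 -2.7" --pt "60 10 -24 -31 -0.25 0 -2.7" --pt "60 11 -23.3 -31 -0.25 0 -2.7" --pt "60 12 -22.6 -31.4 -0.25 0 -2.7" --newtons 20

```text
clock: 1.92
position: [0.2419, 0.4218, 0.3661]
ee_rot: [-1.159, 1.159, 0.853]
force: [0.2, 0.4, -0.6]
width: 0.656
```

```bash
python3 - <<'E'
from plan import *
print(arm.observe()["joints"])
rows(*target(0,-60,0),10,60)
E
```

```text
[-1.3572  0.2388  0.1249  1.9915  0.2631  0.9087 -0.0639]
t 1.925 F [ 0.1993  0.37   -0.574 ] pos [0.2419 0.4218 0.3661] goal [0.4036 0.06   0.2893] dist 0.40367457739467316 turn 26.5588532511304 n 10
[60, 13.2, -21.7, -31.4, -0.24, -0.13, -2.64]
[60, 14.1, -21.0, -31.5, -0.24, -0.13, -2.64]
[60, 15.0, -20.2, -31.6, -0.24, -0.13, -2.64]
[60, 15.8, -19.3, -31.7, -0.24, -0.13, -2.64]
[60, 16.6, -18.4, -31.8, -0.24, -0.13, -2.64]
[60, 17.4, -17.5, -31.9, -0.24, -0.13, -2.64]
[60, 18.1, -16.6, -32.1, -0.24, -0.13, -2.64]
[60, 18.8, -15.6, -32.2, -0.24, -0.13, -2.64]
[60, 19.4, -14.6, -32.3, -0.24, -0.13, -2.64]
[60, 20.0, -13.5, -32.4, -0.24, -0.13, -2.64]
```

Call:
arm_command --pt "60 13 -21.7 -31.4 -0.24 -0.1 -2.6" --pt "60 14 -21 -31.5 -0.24 -0.1 -2.6" --pt "60 15 -20.2 -31.6 -0.24 -0.1 -2.6" --pt "60 16 -19.3 -31.7 -0.24 -0.1 -2.6" --pt "60 16.6 -18.4 -31.8 -0.24 -0.1 -2.6"

```text
clock: 2.55
position: [0.3225, 0.2409, 0.3279]
ee_rot: [-1.275, 0.991, 0.697]
force: [1.0, -0.7, -0.2]
width: 0.656
```

```bash
python3 - <<'E'
from plan import *
print(arm.observe()["joints"])
rows(*target(0,-60,0),6,60)
E
```

```text
[-1.2401  0.118   0.289   2.327   0.7009  0.6327 -0.1591]
t 2.55 F [ 0.9568 -0.7025 -0.1822] pos [0.3225 0.2409 0.3279] goal [0.4036 0.06   0.2893] dist 0.20198512467465438 turn 13.499863976192135 n 6
[60, 14.5, -14.7, -26.6, -0.19, -0.13, -2.24]
[60, 15.0, -14.0, -26.7, -0.19, -0.13, -2.24]
[60, 15.5, -13.3, -26.7, -0.19, -0.13, -2.24]
[60, 16.0, -12.6, -26.8, -0.19, -0.13, -2.24]
[60, 16.4, -11.9, -26.9, -0.19, -0.13, -2.24]
[60, 16.8, -11.2, -27.0, -0.19, -0.13, -2.24]
```

```bash
python3 - <<'E'
from plan import *
rows(*target(0,-45,0,theta=57),6,60)
E
```

```text
t 2.55 F [ 0.9568 -0.7025 -0.1822] pos [0.3225 0.2409 0.3279] goal [0.4345 0.054  0.294 ] dist 0.22052027117945575 turn 6.577053525409018 n 6
[60, 16.2, -19.7, -26.5, -0.2, -0.12, -1.07]
[60, 16.5, -19.3, -26.6, -0.2, -0.12, -1.07]
[60, 16.8, -18.9, -26.7, -0.2, -0.12, -1.07]
[60, 17.1, -18.5, -26.8, -0.2, -0.12, -1.07]
[60, 17.4, -18.1, -26.9, -0.2, -0.12, -1.07]
[60, 17.7, -17.7, -27.0, -0.2, -0.12, -1.07]
```

Call:
arm_command --pt "60 16 -19.7 -26.5 -0.2 -0.1 -1.1" --pt "60 16.5 -19.3 -26.6 -0.2 -0.1 -1.1" --pt "60 17 -18.9 -26.7 -0.2 -0.1 -1.1" --pt "60 17 -18.5 -26.8 -0.2 -0.1 -1.1" --pt "60 17 -18 -27 -0.2 -0.1 -1.1"

```text
clock: 3.18
position: [0.4155, 0.085, 0.3003]
ee_rot: [-1.325, 0.912, 0.638]
force: [0.6, 0.7, -0.3]
width: 0.653
```

```bash
python3 - <<'E'
from plan import *
print(arm.observe()["joints"])
rows(*target(0,-45,0,theta=57),2,60)
ps={}
for n in("scene","top"):
    d=get_image(n)
    cv2.imwrite(f"pics/{n}1.png",cv2.resize(d["frame"][130:290,180:400,::-1] if n=="scene" else d["frame"][70:230,150:350,::-1],None,fx=3,fy=3,interpolation=cv2.INTER_CUBIC))
    for t in["trimmer","pivot","hole_now","hole_next","pull_ring","ring_top"]:
        r=pinpoint(n,t); print(t,[(np.round(x["point"],4),round(x["p"],2)) for x in r[:2]])
E
```

```text
[-0.9569  0.1741  0.5503  2.427   1.1534  0.2499 -0.1458]
t 3.175 F [ 0.6332  0.6572 -0.3055] pos [0.4155 0.085  0.3003] goal [0.4345 0.054  0.294 ] dist 0.036896268985245055 turn 0.9943814900703043 n 2
[60, 9.2, -8.8, -13.4, -0.09, -0.11, -0.48]
[60, 9.3, -8.7, -13.4, -0.09, -0.11, -0.48]
trimmer [(array([0.6587, 0.0512, 0.0004]), 0.58)]
pivot [(array([0.7406, 0.035 , 0.037 ]), 0.56), (array([ 0.6551,  0.0516, -0.0013]), 0.46)]
hole_now [(array([0.5464, 0.0721, 0.0341]), 0.79), (array([ 0.6757, -0.1131,  0.0383]), 0.63)]
hole_next [(array([0.5379, 0.016 , 0.0368]), 0.57)]
pull_ring [(array([0.5625, 0.0689, 0.1053]), 0.56)]
ring_top [(array([0.5739, 0.0643, 0.1279]), 0.55)]
trimmer [(array([ 0.6528,  0.0504, -0.0027]), 0.59), (array([0.7378, 0.0382, 0.0377]), 0.37)]
pivot [(array([0.7407, 0.0363, 0.0338]), 0.67), (array([0.5577, 0.0705, 0.1126]), 0.51)]
hole_now [(array([0.542 , 0.0707, 0.0369]), 0.63), (array([ 0.6519,  0.0516, -0.0019]), 0.43)]
hole_next [(array([0.5373, 0.0238, 0.0371]), 0.77)]
pull_ring [(array([0.5568, 0.0667, 0.1106]), 0.55), (array([0.5403, 0.0215, 0.04  ]), 0.38)]
ring_top [(array([0.5719, 0.062 , 0.1283]), 0.64)]
```

```bash
sed -i 's/PIV=.*; YAW/PIV=np.array([.7385,.034]); YAW/' plan.py; python3 - <<'E'
from plan import *
rows(*target(0,-35,0,theta=57),2,60)
E
```

```text
t 3.875 F [ 0.3981  0.1647 -0.0665] pos [0.4148 0.0861 0.3002] goal [0.4384 0.0515 0.2856] dist 0.04434389949655881 turn 1.0466738050591144 n 2
[60, 14.1, -8.8, -14.7, -0.08, -0.13, -0.5]
[60, 14.1, -8.6, -14.7, -0.08, -0.13, -0.5]
```

View pics/scene1.png

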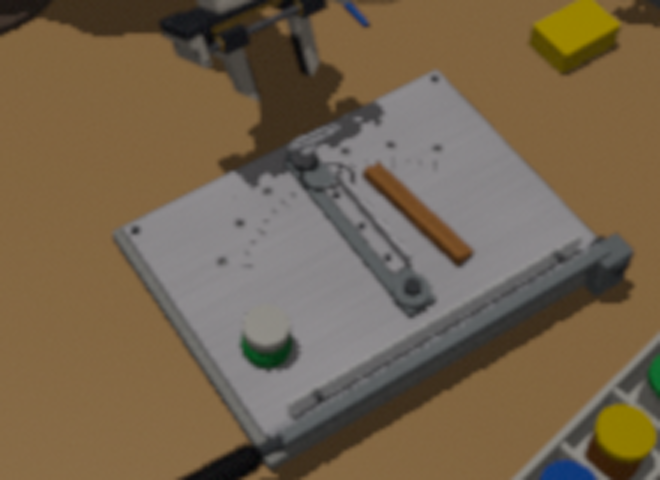

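The crop shows the fingers at (240,70) and (305,55). The ring stands at about (325,175) above the fence's near end, with the next hole to its right at about (266,190). The way in is free.

Call:
arm_command --pt "60 14 -8.8 -14.7 0 -0.1 -0.5" --pt "60 14 -8.6 -14.7 0 -0.1 -0.5" --pt "60 0 0 0 0 0 0"

```text
clock: 4.25
position: [0.4385, 0.0503, 0.2855]
ee_rot: [-1.331, 0.9, 0.625]
force: [-1.4, -0.2, 0.1]
width: 0.654
```

```bash
python3 - <<'E'
from plan import *
print(arm.observe()["joints"])
rows(*target(0,-35,0,theta=57),2,60)
rows(*target(0,22,-2,theta=57),5,60)
for n in("scene","top"):
    d=get_image(n); O=d["origin"]; M=R.from_rotvec(d["rotation"]).as_matrix() if np.shape(d["rotation"])!=(3,3) else d["rotation"]
    s=arm.observe(); Rt=R.from_rotvec(s["ee_rot"])
    tip=s["position"]+Rt.apply([.178,0,.0395]); im=d["frame"].copy()
    e=np.array([np.cos(YAW),np.sin(YAW),0]); c=np.array([*PIV,.107])-e*.182
    th=np.linspace(0,2*np.pi,24); zr=np.array([*(np.sin(.698)*e[:2]),np.cos(.698)]); l=np.array([-e[1],e[0],0])
    S=4; u0,v0=((235,130) if n=="scene" else (195,130))
    crop=cv2.resize(im[v0:v0+110,u0:u0+130],None,fx=S,fy=S,interpolation=cv2.INTER_CUBIC)
    def pr(p):
        q=d["K"]@(M.T@(p-O)); return (int((q[0]/q[2]-u0+.5)*S),int((q[1]/q[2]-v0+.5)*S))
    for t in th: cv2.circle(crop,pr(c+.028*(np.cos(t)*l+np.sin(t)*zr)),1,(255,0,0),-1)
    cv2.circle(crop,pr(tip),3,(0,255,0),-1)
    cv2.imwrite(f"pics/{n}2.png",crop[:,:,::-1])
a,b=[cv2.imread(f"pics/{n}2.png") for n in("scene","top")]
cv2.imwrite("pics/both2.png",np.hstack([a,b])[:, :1040] if 0 else cv2.resize(np.hstack([a,b]),None,fx=.77,fy=.77))
E
```

```text
[-0.8786  0.2452  0.622   2.4269  1.5533  0.1246 -0.452 ]
t 4.25 F [-1.3736 -0.1895  0.1246] pos [0.4385 0.0503 0.2855] goal [0.4384 0.0515 0.2856] dist 0.0011990899074282885 turn 0.27074651631771324 n 2
[60, -0.2, 0.1, 0.6, -0.09, -0.1, -0.01]
[60, -0.2, 0.1, 0.6, -0.09, -0.1, -0.01]
t 4.25 F [-1.3736 -0.1895  0.1246] pos [0.4385 0.0503 0.2855] goal [0.4676 0.0459 0.2363] dist 0.057312512140156674 turn 0.27074651631771324 n 5
[60, 11.5, 0.4, 0.3, -0.04, -0.04, -0.0]
[60, 11.5, 0.4, 0.3, -0.04, -0.04, -0.0]
[60, 11.5, 0.4, 0.2, -0.04, -0.04, -0.0]
[60, 11.5, 0.4, 0.2, -0.04, -0.04, -0.0]
[60, 11.5, 0.4, 0.2, -0.04, -0.04, -0.0]
```

View pics/both2.png

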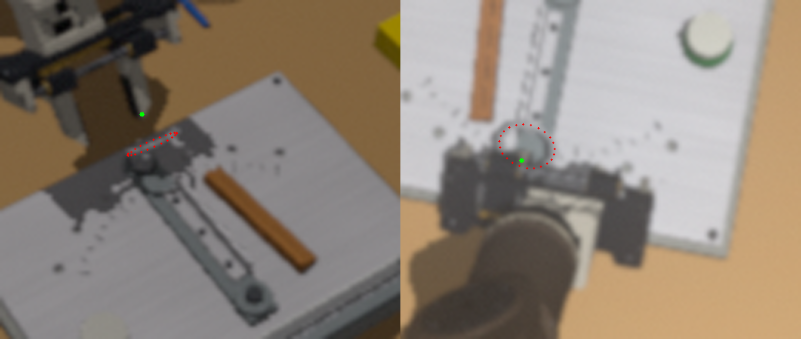

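The overlays agree: the predicted ring (red) falls on the visible bar in both views, and the computed fingertip (green, scene (142,113), top (521,160)) falls on the real left finger. Joint 6 is near its limit, so I'll insert in small steps.

Call:
arm_command --pt "60 8 0.3 0.8 0 0 0" --pt "60 8 0.3 0.6 0 0 0" --pt "60 0 0 0 0 0 0"

```text
clock: 4.72
position: [0.4465, 0.0516, 0.272]
ee_rot: [-1.33, 0.898, 0.627]
force: [-0.7, 0.1, 0.0]
width: 0.653
```

```bash
python3 - <<'E'
from plan import *
print(arm.observe()["joints"])
rows(*target(0,22,-2,theta=57),4,60)
E
```

```text
[-0.7536  0.2791  0.4839  2.4168  1.8047  0.1449 -0.7123]
t 4.725 F [-0.6791  0.0677  0.0137] pos [0.4465 0.0516 0.272 ] goal [0.4676 0.0459 0.2363] dist 0.04188678505397759 turn 0.1880875432545168 n 4
[60, 10.5, 0.3, -0.4, -0.05, -0.01, -0.01]
[60, 10.5, 0.3, -0.4, -0.05, -0.01, -0.01]
[60, 10.5, 0.3, -0.4, -0.05, -0.01, -0.01]
[60, 10.5, 0.3, -0.4, -0.05, -0.01, -0.01]
```

Call:
arm_command --pt "60 8 0.3 -0.4 0 0 0" --pt "60 8 0.3 -0.4 0 0 0" --pt "60 8 0.3 -0.4 0 0 0" --pt "60 0 0 0 0 0 0"

```text
clock: 5.22
position: [0.4584, 0.0476, 0.2515]
ee_rot: [-1.33, 0.899, 0.626]
force: [-1.2, 0.6, -0.4]
width: 0.65
```

```bash
python3 - <<'E'
from plan import *
print(arm.observe()["joints"])
rows(*target(0,22,-2,theta=57),3,60)
E
```

```text
[-0.5609  0.3299  0.2791  2.4001  2.0125  0.2004 -0.9156]
t 5.225 F [-1.1536  0.6202 -0.4277] pos [0.4584 0.0476 0.2515] goal [0.4676 0.0459 0.2363] dist 0.01785462286982921 turn 0.22356719725984334 n 3
[60, 6.0, 0.1, 0.0, -0.07, -0.03, -0.01]
[60, 6.0, 0.1, 0.0, -0.07, -0.03, -0.01]
[60, 6.0, 0.1, 0.0, -0.07, -0.03, -0.01]
```

Call:
arm_command --pt "60 7 0 0 0 0 0" --pt "60 7 0 0 0 0 0" --pt "60 4 0 0 0 0 0" --pt "60 0 0 0 0 0 0"

```text
clock: 5.72
position: [0.468, 0.0457, 0.2364]
ee_rot: [-1.33, 0.899, 0.627]
force: [0.6, -0.7, 0.3]
width: 0.656
```

```bash
cat > look.py <<'E'
from plan import *
import sys
def look(tag,fence=0,lift=0,names=("scene","top")):
    out=[]
    for n in names:
        d=get_image(n); O=d["origin"]; M=R.from_rotvec(d["rotation"]).as_matrix() if np.shape(d["rotation"])!=(3,3) else d["rotation"]
        s=arm.observe(); Rt=R.from_rotvec(s["ee_rot"]); tip=s["position"]+Rt.apply([.178,0,s["width"]*.0459+.0095])
        S=6; u0,v0=((250,145) if n=="scene" else (205,140)); im=d["frame"][v0:v0+70,u0:u0+(66)]
        crop=cv2.resize(im,None,fx=S,fy=S,interpolation=cv2.INTER_CUBIC); raw=crop.copy()
        def pr(p):
            q=d["K"]@(M.T@(p-O)); return (int((q[0]/q[2]-u0+.5)*S),int((q[1]/q[2]-v0+.5)*S))
        a=YAW+fence; e=np.array([np.cos(a),np.sin(a),0]); c=np.array([*PIV,.107+lift])-e*.182
        zr=np.array([*(np.sin(.698)*e[:2]),np.cos(.698)]); l=np.array([-e[1],e[0],0])
        for t in np.linspace(0,2*np.pi,24): cv2.circle(crop,pr(c+.028*(np.cos(t)*l+np.sin(t)*zr)),1,(255,0,0),-1)
        cv2.circle(crop,pr(tip),3,(0,255,0),-1)
        out.append(crop)
    cv2.imwrite(f"pics/{tag}.png",np.hstack(out)[:,:,::-1])
def dets(ts=("pull_ring","ring_top"),names=("scene","top")):
    for n in names:
        get_image(n)
        for t in ts: print(n,t,[(np.round(x["point"],4),round(x["p"],2)) for x in pinpoint(n,t)[:2]])
E
python3 - <<'E'
from look import *
print(arm.observe()["joints"])
rows(*target(0,22,-2,theta=57),1,60)
look("ins")
E
```

```text
[-0.4655  0.3723  0.1801  2.3859  2.1106  0.2369 -1.0071]
t 5.725 F [ 0.5575 -0.7127  0.3353] pos [0.468  0.0457 0.2364] goal [0.4676 0.0459 0.2363] dist 0.0004430680504032914 turn 0.19559777786643195 n 1
[60, -0.2, 0.4, 0.1, -0.17, -0.09, -0.01]
```

View pics/ins.png

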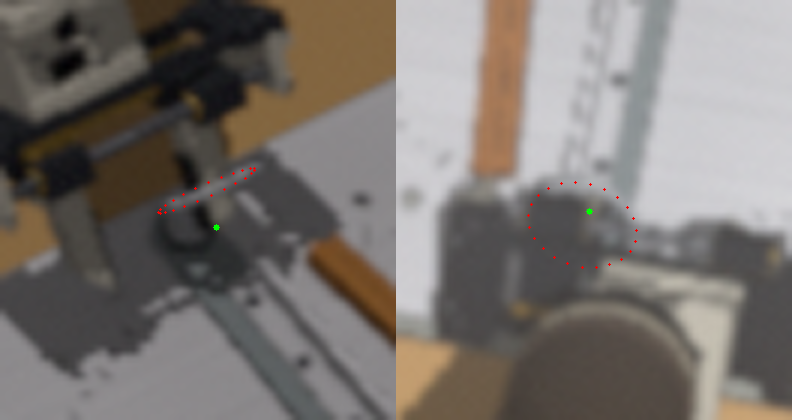

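Scene crop: the ring's light bar, (160,212) to (255,170), crosses in front of the left finger at about (205,190). The tip shows below it at (218,222), so the finger is through the ring. At 57° the finger is steep, so I'll flatten it about the ring centre before lifting.

```bash
python3 - <<'E'
from plan import *
rows(*target(0,22,0,theta=50),3,60)
rows(*target(0,22,0,theta=42),4,60)
E
```

```text
t 5.825 F [-0.8743  0.0895  0.0629] pos [0.468  0.0458 0.2365] goal [0.4538 0.0485 0.2265] dist 0.0175506119282764 turn 7.005537702303554 n 3
[60, 0.2, 5.8, -0.0, -0.06, -0.03, -2.33]
[60, -0.1, 5.8, -0.0, -0.06, -0.03, -2.33]
[60, -0.3, 5.8, 0.0, -0.06, -0.03, -2.33]
t 5.825 F [-0.8743  0.0895  0.0629] pos [0.468  0.0458 0.2365] goal [0.4385 0.0515 0.2114] dist 0.039189472952385986 turn 15.004197061957855 n 4
[60, 1.2, 9.7, -0.0, -0.04, -0.03, -3.75]
[60, 0.5, 9.8, -0.0, -0.04, -0.03, -3.75]
[60, -0.1, 9.8, -0.0, -0.04, -0.03, -3.75]
[60, -0.7, 9.8, 0.0, -0.04, -0.03, -3.75]
```

Call:
arm_command --pt "60 0 5.8 0 0 0 -2.3" --pt "60 0 5.8 0 0 0 -2.3" --pt "60 0 5.8 0 0 0 -2.4" --pt "60 0 0 0 0 0 0"

```text
clock: 6.32
position: [0.4536, 0.0483, 0.226]
ee_rot: [-1.374, 0.812, 0.533]
force: [0.3, 0.4, 0.2]
width: 0.653
```

```bash
python3 - <<'E'
from plan import *
print(arm.observe()["joints"])
rows(*target(0,22,0,theta=42),3,60)
E
```

```text
[-0.3492  0.4037 -0.0249  2.4596  2.2956  0.4884 -1.2333]
t 6.325 F [0.3344 0.3952 0.2344] pos [0.4536 0.0483 0.226 ] goal [0.4385 0.0515 0.2114] dist 0.02125632379603767 turn 8.091069236060132 n 3
[60, 0.4, 7.1, 0.1, -0.04, -0.04, -2.7]
[60, 0.1, 7.1, 0.1, -0.04, -0.04, -2.7]
[60, -0.2, 7.1, 0.1, -0.04, -0.04, -2.7]
```

Call:
arm_command --pt "60 0.3 7 0 0 0 -2.7" --pt "60 0 7 0 0 0 -2.7" --pt "60 0 0 0 0 0 0"

```text
clock: 6.7
position: [0.4438, 0.0503, 0.2164]
ee_rot: [-1.406, 0.744, 0.46]
force: [0.4, 0.9, -0.2]
width: 0.653
```

```bash
python3 - <<'E'
from look import *
print(arm.observe()["joints"])
rows(*target(0,22,0,theta=45),1,60)
rows(*target(0,22,12,theta=45),3,60)
dets()
E
```

```text
[-0.333   0.4533 -0.0957  2.5168  2.3743  0.6825 -1.3571]
t 6.7 F [ 0.4191  0.9425 -0.1881] pos [0.4438 0.0503 0.2164] goal [0.444  0.0504 0.2173] dist 0.0008998131283699223 turn 0.32752913328718675 n 1
[60, -0.5, -0.7, 0.1, -0.09, -0.16, 0.27]
t 6.7 F [ 0.4191  0.9425 -0.1881] pos [0.4438 0.0503 0.2164] goal [0.4516 0.049  0.2265] dist 0.0127832706223523 turn 0.32752913328718675 n 3
[60, -0.5, -4.2, 0.0, -0.03, -0.05, 0.09]
[60, -0.5, -4.2, 0.0, -0.03, -0.05, 0.09]
[60, -0.5, -4.2, 0.0, -0.03, -0.05, 0.09]
scene pull_ring [(array([0.5589, 0.0689, 0.1058]), 0.59)]
scene ring_top [(array([0.5756, 0.0694, 0.1277]), 0.47), (array([0.5574, 0.0652, 0.1106]), 0.4)]
top pull_ring [(array([0.5622, 0.0717, 0.11  ]), 0.42)]
top ring_top [(array([0.5739, 0.0647, 0.1306]), 0.59)]
```

Call:
arm_command --pt "60 -0.3 -4 0 0 0 0" --pt "60 -0.3 -4 0 0 0 0" --pt "60 0 -2.5 0 0 0 0" --pt "60 0 0 0 0 0 0"

```text
clock: 7.5
position: [0.4511, 0.049, 0.2249]
ee_rot: [-1.405, 0.742, 0.458]
force: [-0.2, -0.5, -0.2]
width: 0.654
```

Call:
arm_command --pt "60 0 -2 0 0 0 0" --pt "60 0 0 0 0 0 0"

```text
clock: 7.75
position: [0.4518, 0.0488, 0.2258]
ee_rot: [-1.405, 0.743, 0.46]
force: [-2.1, -0.5, -2.1]
width: 0.654
```

Call:
arm_command --pt "60 0 -2 0 0 0 0" --pt "60 0 0 0 0 0 0"

```text
clock: 8.0
position: [0.4524, 0.0486, 0.2268]
ee_rot: [-1.405, 0.744, 0.462]
force: [-6.3, 1.2, -3.4]
width: 0.659
```

Call:
arm_command --pt "60 -1.6 -1.3 0 0 0 0" --pt "60 -1.6 -1.3 0 0 0 0" --pt "60 0 0 0 0 0 0"

```text
clock: 8.38
position: [0.4523, 0.0487, 0.2312]
ee_rot: [-1.405, 0.743, 0.461]
force: [-5.7, 1.1, -4.4]
width: 0.658
```

Call:
arm_command --pt "60 -1.5 -1.4 0 0 0 0" --pt "60 -1.5 -1.4 0 0 0 0" --pt "60 0 0 0 0 0 0"

```text
clock: 8.75
position: [0.4522, 0.0487, 0.2353]
ee_rot: [-1.405, 0.743, 0.461]
force: [-4.5, 0.5, -4.7]
width: 0.656
```

Call:
arm_command --pt "60 -1.5 -1.4 0 0 0 0" --pt "60 -1.5 -1.4 0 0 0 0" --pt "60 0 0 0 0 0 0"

```text
clock: 9.12
position: [0.4522, 0.0487, 0.2395]
ee_rot: [-1.405, 0.743, 0.461]
force: [-5.5, 2.1, -4.8]
width: 0.654
```

```bash
python3 - <<'E'
from look import *
print(arm.observe()["joints"])
dets()
print(arm.observe()["force"])
E
```

```text
[-0.3474  0.3899 -0.0571  2.4871  2.3244  0.6006 -1.277 ]
scene pull_ring [(array([0.7382, 0.032 , 0.0347]), 0.62), (array([0.5597, 0.0697, 0.1229]), 0.37)]
scene ring_top [(array([0.5752, 0.0669, 0.1422]), 0.46), (array([0.6112, 0.4647, 0.0003]), 0.35)]
top pull_ring [(array([0.5604, 0.0698, 0.1274]), 0.57)]
top ring_top [(array([0.5721, 0.0605, 0.1393]), 0.36)]
[-5.4394  0.7793 -5.182 ]
```

```bash
cat >> plan.py <<'E'
def swing(deg,n,fing=60):
    s=arm.observe(); R0=R.from_rotvec(s["ee_rot"]); P=s["position"]; d=np.radians(deg)/n
    print("t",s["clock"],"F",s["force"],"pos",P)
    Q=R.from_rotvec([0,0,d]); c=np.array([*PIV,0])
    v=R0.inv().apply(Q.apply(P-c)+c-P)*1000; w=np.degrees(R0.inv().apply([0,0,d]))
    print("each row:",np.round(v,2),np.round(w,3))
E
python3 - <<'E'
from plan import *
swing(10,5)
E
```

```text
t 9.425 F [-5.4394  0.7793 -5.182 ] pos [0.4522 0.0487 0.2394]
each row: [ 1.12 -1.11 -9.88] [-1.407 -1.421 -0.   ]
```

Call:
arm_command --pt "60 -1.5 -1.4 0 0 0 0" --pt "60 0.6 -0.6 -5 -0.7 -0.71 0" --pt "60 0.6 -0.6 -5 -0.7 -0.71 0" --pt "60 0.6 -0.6 -5 -0.7 -0.71 0" --pt "60 0.6 -0.6 -5 -0.7 -0.71 0"

```text
clock: 10.05
position: [0.4519, 0.0283, 0.2414]
ee_rot: [-1.434, 0.696, 0.516]
force: [-5.9, 1.9, -4.9]
width: 0.653
```

```bash
python3 - <<'E'
from look import *
print(arm.observe()["joints"])
swing(10,10)
E
```

```text
[-0.2361  0.3794 -0.0876  2.4997  2.5052  0.5784 -1.3133]
t 10.05 F [-5.8731  1.9342 -4.9461] pos [0.4519 0.0283 0.2414]
each row: [ 0.53 -0.53 -4.95] [-0.704 -0.71   0.   ]
```

Call:
arm_command --pt "60 0.6 -0.6 -5 -0.7 -0.71 0" --pt "60 0.6 -0.6 -5 -0.7 -0.71 0" --pt "60 0.6 -0.6 -5 -0.7 -0.71 0" --pt "60 0.6 -0.6 -5 -0.7 -0.71 0" --pt "60 0.6 -0.6 -5 -0.7 -0.71 0"

```text
clock: 10.68
position: [0.4536, 0.0029, 0.2413]
ee_rot: [-1.469, 0.636, 0.584]
force: [-6.0, 1.1, -5.6]
width: 0.656
```

```bash
python3 - <<'E'
from look import *
print(arm.observe()["joints"])
dets()
swing(5,5)
E
```

```text
[-0.0814  0.3797 -0.1351  2.5015  2.7404  0.5537 -1.3612]
scene pull_ring [(array([0.5557, 0.0366, 0.122 ]), 0.54)]
scene ring_top [(array([0.5711, 0.0363, 0.1419]), 0.63), (array([ 0.6099,  0.4645, -0.0006]), 0.59)]
top pull_ring [(array([ 0.6812, -0.1139,  0.0397]), 0.73), (array([0.5556, 0.041 , 0.128 ]), 0.54)]
top ring_top [(array([0.5736, 0.0366, 0.1452]), 0.46)]
t 10.975 F [-7.6624 -0.485  -4.5901] pos [0.4536 0.0025 0.2412]
each row: [ 0.55 -0.55 -4.94] [-0.705 -0.71  -0.   ]
```

Call:
arm_command --pt "60 0.6 -0.6 -5 -0.7 -0.71 0" --pt "60 0.6 -0.6 -5 -0.7 -0.71 0" --pt "60 0.6 -0.6 -5 -0.7 -0.71 0" --pt "60 0.6 -0.6 -5 -0.7 -0.71 0" --pt "60 0.6 -0.6 -5 -0.7 -0.71 0"

```text
clock: 11.6
position: [0.4576, -0.0223, 0.2411]
ee_rot: [-1.502, 0.575, 0.651]
force: [-6.7, 0.3, -4.7]
width: 0.656
```

Call:
arm_command --pt "60 0.6 -0.6 -5 -0.7 -0.71 0" --pt "60 0 0 0 0 0 0"

```text
clock: 11.85
position: [0.4587, -0.0278, 0.2411]
ee_rot: [-1.508, 0.564, 0.663]
force: [-7.0, -0.4, -5.0]
width: 0.653
```

```bash
python3 - <<'E'
from look import *
print(arm.observe()["joints"])
for i in range(2): dets(("pull_ring","ring_top"))
dets(("hole_next","pivot"))
look("sw",.262,.016)
s=arm.observe(); print(s["force"],s["position"],np.degrees(R.from_rotvec(s["ee_rot"]).as_matrix()))
c=np.array([*PIV,0]); M=R.from_rotvec(s["ee_rot"]).as_matrix()
print("finger heading vs YAW deg",np.degrees(np.arctan2(M[1,0],M[0,0])-YAW), "finger pt",s["position"]+M@[.156,0,.0395])
a=YAW+.262; print("expected centre",c[:2]-.182*np.array([np.cos(a),np.sin(a)]),"top",c[:2]-.166*np.array([np.cos(a),np.sin(a)]))
E
```

```text
[ 0.1165  0.3897 -0.2038  2.4802  3.0232  0.5141 -1.4168]
scene pull_ring [(array([0.5566, 0.0173, 0.1229]), 0.55), (array([ 0.3   , -0.352 ,  0.0007]), 0.5)]
scene ring_top [(array([0.5716, 0.02  , 0.1438]), 0.64)]
top pull_ring [(array([0.5577, 0.0221, 0.1253]), 0.42)]
top ring_top [(array([ 0.2958, -0.3526, -0.0052]), 0.67), (array([0.5704, 0.0144, 0.1451]), 0.52)]
scene pull_ring [(array([0.5556, 0.019 , 0.1238]), 0.64)]
scene ring_top [(array([0.5741, 0.0208, 0.1428]), 0.42)]
top pull_ring [(array([0.5564, 0.0206, 0.1267]), 0.4)]
top ring_top [(array([ 0.3186,  0.3254, -0.0038]), 0.69), (array([0.5703, 0.0177, 0.1441]), 0.41)]
scene hole_next [(array([0.5399, 0.0153, 0.0362]), 0.71)]
scene pivot [(array([0.74  , 0.0313, 0.0336]), 0.81), (array([ 0.564 , -0.5031, -0.0009]), 0.71)]
top hole_next [(array([0.5389, 0.0231, 0.041 ]), 0.86)]
top pivot [(array([0.7387, 0.0381, 0.0353]), 0.85)]
[-7.7813 -1.6829 -5.2153] [ 0.4586 -0.0276  0.2411] [[ 40.5435 -40.3048  -3.8153]
 [  2.7027  -2.6929  57.1686]
 [-40.3946 -40.6335  -0.0043]]
finger heading vs YAW deg 14.70002985745056 finger pt [0.5664 0.0192 0.1311]
expected centre [0.557  0.0209] top [0.5729 0.0221]
```

View pics/sw.png

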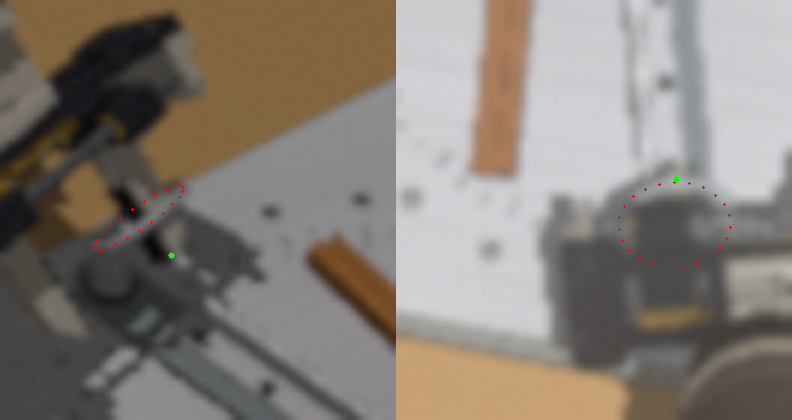

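Scene crop: the finger is still through the ring and the vacated middle hole shows at (270,212). In both views the ring fits the predicted pose at 15° and 16 mm lift. The measured swing is about 15.4 to 15.8°, so I'll ease back about 0.4° and then lower.

Call:
arm_command --pt "60 -0.2 0.2 2 0.28 0.28 0" --pt "60 0.8 1.5 0 0 0 0" --pt "60 1 1.5 0 0 0 0" --pt "60 0 0 0 0 0 0"

```text
clock: 13.35
position: [0.4579, -0.0255, 0.2379]
ee_rot: [-1.506, 0.568, 0.657]
force: [-5.4, -1.4, -5.1]
width: 0.653
```

Call:
arm_command --pt "60 1.3 1.5 0 0 0 0" --pt "60 1.3 1.5 0 0 0 0" --pt "60 0 0 0 0 0 0"

```text
clock: 13.72
position: [0.4578, -0.0255, 0.2341]
ee_rot: [-1.506, 0.567, 0.656]
force: [-5.0, -1.0, -3.8]
width: 0.651
```

```bash
python3 - <<'E'
from look import *
dets(); s=arm.observe(); print(s["force"],s["position"])
E
```

```text
scene pull_ring [(array([0.5572, 0.0201, 0.1169]), 0.57)]
scene ring_top []
top pull_ring [(array([0.5597, 0.0211, 0.1195]), 0.64)]
top ring_top [(array([0.5702, 0.0189, 0.1367]), 0.51)]
[-5.8222 -0.9328 -4.0511] [ 0.4578 -0.0255  0.2342]
```

Call:
arm_command --pt "60 1.3 1.5 0 0 0 0" --pt "60 1.3 1.5 0 0 0 0" --pt "60 0 0 0 0 0 0"

```text
clock: 14.4
position: [0.4577, -0.0253, 0.2302]
ee_rot: [-1.506, 0.567, 0.657]
force: [-4.8, 0.2, -4.4]
width: 0.655
```

Call:
arm_command --pt "60 1.3 1.5 0 0 0 0" --pt "60 1.3 1.5 0 0 0 0" --pt "60 0 0 0 0 0 0"

```text
clock: 14.78
position: [0.4577, -0.0252, 0.2264]
ee_rot: [-1.506, 0.566, 0.656]
force: [-5.6, 0.4, -3.7]
width: 0.652
```

```bash
python3 - <<'E'
from look import *
dets(); s=arm.observe(); print(s["force"],s["position"],s["joints"])
E
```

```text
scene pull_ring [(array([ 0.4199, -0.5223,  0.0017]), 0.56), (array([0.5573, 0.02  , 0.1096]), 0.47)]
scene ring_top [(array([0.5727, 0.0226, 0.1285]), 0.43)]
top pull_ring [(array([0.5565, 0.0186, 0.1145]), 0.56)]
top ring_top [(array([0.5714, 0.0215, 0.1298]), 0.43)]
[-5.1487  0.244  -3.5384] [ 0.4577 -0.0252  0.2265] [ 0.1013  0.4311 -0.2009  2.4947  3.006   0.5746 -1.4123]
```

Call:
arm_command --pt "60 0 3 0 0 0 0" --pt "60 0 3 0 0 0 0" --pt "60 0 3 0 0 0 0" --pt "60 0 3 0 0 0 0" --pt "60 0 0 0 0 0 0"

```text
clock: 15.7
position: [0.4496, -0.0255, 0.2179]
ee_rot: [-1.506, 0.565, 0.656]
force: [0.3, 0.5, 0.2]
width: 0.653
```

```bash
python3 - <<'E'
from look import *
dets(); dets(); s=arm.observe(); print(s["force"],s["position"],s["joints"])
rows(*target(.262,22,0,theta=45),1,60)
rows(*target(.262,-40,0,theta=45),6,60)
E
```

```text
scene pull_ring [(array([0.5593, 0.0187, 0.1075]), 0.48), (array([ 0.4223,  0.4767, -0.0005]), 0.32)]
scene ring_top [(array([0.6537, 0.0519, 0.0007]), 0.44), (array([0.5739, 0.0214, 0.1284]), 0.42)]
top pull_ring [(array([0.5575, 0.0219, 0.109 ]), 0.56)]
top ring_top [(array([0.5706, 0.0244, 0.1323]), 0.51)]
scene pull_ring [(array([ 0.3006, -0.3517,  0.0031]), 0.58), (array([0.5557, 0.0189, 0.109 ]), 0.49)]
scene ring_top [(array([0.5711, 0.0211, 0.1275]), 0.49)]
top pull_ring [(array([0.5585, 0.0213, 0.1129]), 0.54)]
top ring_top [(array([0.5714, 0.0204, 0.1274]), 0.46)]
[-0.0418  0.065  -1.0416] [ 0.4497 -0.0254  0.2181] [ 0.1046  0.4519 -0.207   2.518   3.0075  0.6195 -1.4126]
t 16.3 F [-0.0418  0.065  -1.0416] pos [ 0.4497 -0.0254  0.2181] goal [ 0.4498 -0.0264  0.2173] dist 0.0013012185288586847 turn 0.7584399824663896 n 1
[60, 0.6, 0.6, -1.0, -0.48, -0.43, 0.41]
t 16.3 F [-0.0418  0.065  -1.0416] pos [ 0.4497 -0.0254  0.2181] goal [ 0.4061 -0.0296  0.2611] dist 0.061419866445930026 turn 0.7584399824663896 n 6
[60, -10.2, 0.0, -0.2, -0.08, -0.07, 0.07]
[60, -10.2, 0.0, -0.2, -0.08, -0.07, 0.07]
[60, -10.2, 0.0, -0.2, -0.08, -0.07, 0.07]
[60, -10.2, 0.1, -0.2, -0.08, -0.07, 0.07]
[60, -10.2, 0.1, -0.2, -0.08, -0.07, 0.07]
[60, -10.2, 0.1, -0.2, -0.08, -0.07, 0.07]
```

Call:
arm_command --pt "60 0 -5.8 -0.3 0 0 2.3" --pt "60 -2 -5.8 -0.3 0 0 2.3" --pt "60 -4 -5.8 0 0 0 2.3" --pt "60 0 0 0 0 0 0"

```text
clock: 16.8
position: [0.4589, -0.0254, 0.2352]
ee_rot: [-1.481, 0.658, 0.747]
force: [0.1, 0.4, -0.0]
width: 0.654
```

```bash
python3 - <<'E'
from look import *
s=arm.observe(); print(s["force"],s["joints"])
rows(*target(.262,16,0,theta=52),1,60)
rows(*target(.262,-40,0,theta=53),5,60)
E
```

```text
[ 0.114   0.4062 -0.0027] [ 0.0789  0.3774 -0.169   2.4401  2.9691  0.3512 -1.3839]
t 16.8 F [ 0.114   0.4062 -0.0027] pos [ 0.4589 -0.0254  0.2352] goal [ 0.4603 -0.0257  0.2347] dist 0.0015152625395898837 turn 0.890444506969324 n 1
[60, 1.3, -0.8, -0.3, -0.51, -0.38, 0.62]
t 16.8 F [ 0.114   0.4062 -0.0027] pos [ 0.4589 -0.0254  0.2352] goal [ 0.429  -0.0279  0.2811] dist 0.05490344675415495 turn 1.7430081777176225 n 5
[60, -10.9, -1.0, -0.1, -0.1, -0.07, 0.32]
[60, -10.9, -1.0, -0.1, -0.1, -0.07, 0.32]
[60, -10.9, -0.9, -0.1, -0.1, -0.07, 0.32]
[60, -10.9, -0.9, -0.1, -0.1, -0.07, 0.32]
[60, -11.0, -0.8, -0.1, -0.1, -0.07, 0.32]
```

Call:
arm_command --pt "60 -8 0 0 0 0 0" --pt "60 -8 0 0 0 0 0" --pt "60 -8 0 0 0 0 0" --pt "60 0 0 0 0 0 0"

```text
clock: 17.3
position: [0.4431, -0.0265, 0.2538]
ee_rot: [-1.481, 0.659, 0.748]
force: [0.4, 0.2, 0.8]
width: 0.651
```

Call:
arm_command --pt "60 -8 0 0 0 0 0" --pt "60 -8 0 0 0 0 0" --pt "60 -8 0 0 0 0 0" --pt "60 -8 0 0 0 0 0" --pt "60 0 0 0 0 0 0"

```text
clock: 17.92
position: [0.4234, -0.0277, 0.2789]
ee_rot: [-1.481, 0.659, 0.748]
force: [-0.0, 0.6, -0.4]
width: 0.652
```

```bash
python3 - <<'E'
from look import *
s=arm.observe(); print(s["force"],s["joints"])
rows(*target(.262,-40,0,theta=53),5,60)
E
```

```text
[-0.0156  0.6297 -0.4056] [ 0.0942  0.2243 -0.1752  2.4758  2.9671  0.2321 -1.3894]
t 17.925 F [-0.0156  0.6297 -0.4056] pos [ 0.4234 -0.0277  0.2789] goal [ 0.429  -0.0279  0.2811] dist 0.00600286832434124 turn 1.688350088786796 n 5
[60, 0.3, -1.1, -0.1, -0.1, -0.08, 0.31]
[60, 0.3, -1.1, -0.1, -0.1, -0.08, 0.31]
[60, 0.3, -1.1, -0.1, -0.1, -0.08, 0.31]
[60, 0.3, -1.1, -0.1, -0.1, -0.08, 0.31]
[60, 0.3, -1.2, -0.1, -0.1, -0.08, 0.31]
```

Call:
arm_command --pt "60 -9.5 -7.4 0 0 0 0" --pt "60 -9.5 -7.4 0 0 0 0" --pt "60 -9.5 -7.4 0 0 0 0" --pt "60 -9.5 -7.4 0 0 0 0" --pt "60 0 0 0 0 0 0"

```text
clock: 18.55
position: [0.4216, -0.0273, 0.3164]
ee_rot: [-1.482, 0.655, 0.738]
force: [0.2, -1.0, 0.1]
width: 0.653
```

```bash
python3 - <<'E'
from look import *
s=arm.observe(); print(s["force"],s["joints"],s["position"])
look("fin",.262,0)
dets(); dets(("hole_now","hole_next","moulding","paint_jar","trimmer"))
for n in("scene","top"):
    d=get_image(n); M=R.from_rotvec(d["rotation"]).as_matrix() if np.shape(d["rotation"])!=(3,3) else d["rotation"]
    v,u=np.mgrid[:384,:512]; z=d["range_z"]; K=d["K"]
    P=np.stack([(u-K[0,2])/K[0,0]*z,(v-K[1,2])/K[1,1]*z,z],-1)@M.T+d["origin"]
    m=(z>0)&(abs(P[...,0]-.565)<.05)&(abs(P[...,1]-.02)<.045)&(P[...,2]>.085)&(P[...,2]<.2)
    Q=P[m]; print(n,len(Q),"max z",Q[:,2].max() if len(Q) else None, "mean",Q.mean(0) if len(Q) else None, "y range",(Q[:,1].min(),Q[:,1].max()) if len(Q) else None)
E
```

```text
[ 0.2042 -1.0341  0.0903] [ 0.2665  0.1434 -0.3567  2.4275  2.6287  0.1179 -1.0526] [ 0.4216 -0.0273  0.3164]
scene pull_ring [(array([0.5733, 0.0215, 0.1262]), 0.47), (array([0.5582, 0.0205, 0.1068]), 0.39)]
scene ring_top [(array([0.5727, 0.0198, 0.1285]), 0.57), (array([0.7402, 0.0311, 0.0381]), 0.39)]
top pull_ring [(array([0.5581, 0.0201, 0.1096]), 0.55)]
top ring_top [(array([0.5707, 0.0181, 0.1291]), 0.67)]
scene hole_now [(array([0.5422, 0.0702, 0.0346]), 0.94)]
scene hole_next [(array([0.5364, 0.019 , 0.0349]), 0.79)]
scene moulding [(array([ 0.318 ,  0.322 , -0.0009]), 0.62), (array([0.6706, 0.1174, 0.0367]), 0.56)]
scene paint_jar []
scene trimmer [(array([ 0.6534,  0.0559, -0.0005]), 0.93)]
top hole_now [(array([0.5407, 0.0724, 0.0363]), 0.74)]
top hole_next [(array([0.5346, 0.0217, 0.0392]), 0.59)]
top moulding [(array([0.6697, 0.1152, 0.0388]), 0.87)]
top paint_jar [(array([ 0.6798, -0.1145,  0.038 ]), 0.63)]
top trimmer [(array([ 0.4198, -0.5205,  0.001 ]), 0.69)]
scene 116 max z 0.1996515452935298 mean [0.5473 0.0198 0.1408] y range (np.float64(-0.006922574037214191), np.float64(0.05160122476174922))
top 100 max z 0.19886328325140656 mean [0.5569 0.0185 0.1278] y range (np.float64(-0.009348436495295268), np.float64(0.049009031009988935))
```

View pics/fin.png

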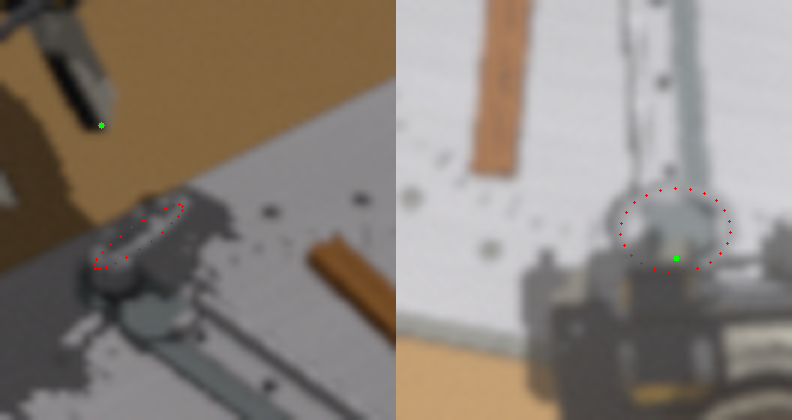

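Final crop: the finger is clear at (100,120). The ring lies on the predicted outline at one hole to the right with the pin home, and the vacated middle hole is open at (270,212). ring_top stands at 0.128 to 0.129 m, as at the start. Joint 6 rests on its lower limit, so I'll move off it and check that the pin is seated.

Call:
arm_command --pt "60 0 0 0 0 0 -3" --pt "60 -5 -4 0 0 0 -3" --pt "60 -5 -4 0 0 0 -2" --pt "60 0 0 0 0 0 0"

```text
clock: 20.15
position: [0.4205, -0.0271, 0.3291]
ee_rot: [-1.513, 0.545, 0.632]
force: [0.3, -0.5, -0.9]
width: 0.657
```

```bash
python3 - <<'E'
from look import *
s=arm.observe(); print(s["clock"],s["force"],s["joints"],s["position"],s["dq"])
dets(); dets()
dets(("thermos","tumbler","water_bottle","bud_box","brush","frame_corner","paint_jar"))
for n in("scene","top"):
    d=get_image(n); M=R.from_rotvec(d["rotation"]).as_matrix() if np.shape(d["rotation"])!=(3,3) else d["rotation"]
    v,u=np.mgrid[:384,:512]; z=d["range_z"]; K=d["K"]
    P=np.stack([(u-K[0,2])/K[0,0]*z,(v-K[1,2])/K[1,1]*z,z],-1)@M.T+d["origin"]
    m=(z>0)&(abs(P[...,0]-.565)<.045)&(abs(P[...,1]-.02)<.04)&(P[...,2]>.085)&(P[...,2]<.16)
    Q=P[m]; print(n,len(Q),"z top",np.sort(Q[:,2])[-6:],"mean",Q.mean(0),"y",Q[:,1].min(),Q[:,1].max())
E
```

```text
20.15 [ 0.2764 -0.4724 -0.8712] [ 0.4833  0.149  -0.5859  2.4607  2.8284  0.2804 -1.2342] [ 0.4205 -0.0271  0.3291] [-0.0241  0.0041  0.0228 -0.0034 -0.0293 -0.0211  0.0248]
scene pull_ring [(array([0.6715, 0.1184, 0.0325]), 0.62), (array([0.5576, 0.0215, 0.1069]), 0.47)]
scene ring_top [(array([0.573 , 0.0219, 0.1273]), 0.49)]
top pull_ring [(array([0.5392, 0.0224, 0.0379]), 0.61), (array([ 0.295 , -0.354 , -0.0025]), 0.52)]
top ring_top [(array([0.5737, 0.0201, 0.1313]), 0.57)]
scene pull_ring [(array([0.5554, 0.0206, 0.1075]), 0.49)]
scene ring_top [(array([0.5732, 0.0216, 0.1268]), 0.64)]
top pull_ring [(array([0.5554, 0.0209, 0.113 ]), 0.54)]
top ring_top [(array([0.5719, 0.0192, 0.1318]), 0.51)]
scene thermos [(array([ 0.4211, -0.5218,  0.0028]), 0.86)]
scene tumbler [(array([ 0.5645, -0.501 , -0.0014]), 0.81)]
scene water_bottle [(array([ 0.4182,  0.479 , -0.0023]), 0.91)]
scene bud_box [(array([ 0.611 ,  0.4662, -0.0001]), 0.58)]
scene brush [(array([0.3195, 0.3206, 0.0001]), 0.53)]
scene frame_corner [(array([ 0.2987, -0.3522,  0.0014]), 0.59)]
scene paint_jar [(array([ 0.6801, -0.114 ,  0.0347]), 0.87)]
top thermos [(array([ 0.4183, -0.5199,  0.0025]), 0.93)]
top tumbler [(array([ 0.5644, -0.5023, -0.0004]), 0.66), (array([0.5713, 0.0165, 0.1294]), 0.21)]
top water_bottle [(array([ 0.4222,  0.4788, -0.0009]), 0.83)]
top bud_box [(array([0.6168, 0.4671, 0.0013]), 0.9)]
top brush [(array([ 0.3202,  0.3204, -0.0032]), 0.72)]
top frame_corner [(array([ 0.2973, -0.353 , -0.0028]), 0.91)]
top paint_jar [(array([ 0.6794, -0.1146,  0.039 ]), 0.7), (array([0.5538, 0.0223, 0.1148]), 0.17)]
scene 72 z top [0.1333 0.1334 0.1334 0.1341 0.1341 0.1375] mean [0.5583 0.0219 0.1121] y -0.008899423809441975 0.050966618710820755
top 68 z top [0.1341 0.1342 0.1346 0.1346 0.1349 0.1349] mean [0.5651 0.0173 0.1197] y -0.00934790046835049 0.04882758825936716
```

```bash
python3 -c "
from cell import arm
print(arm.sign_off())"
```

```text
the job is handed in; nothing more can be done
None
```

The pin now sits home in the next hole to the right, and I handed the job in at about 20 s of the 45 s allowed.

**How it was done:** I put the left fingertip through the ring with the gripper held 60 mm open, so nothing was pinched. I lifted the pin about 16 mm and swung the fence about 15° to the right. I then eased it back about 0.4° and lowered the pin, backed out and moved clear. The highest force I read was about 9 N.

**Last checks:**
- **Swing:** the ring's centre measured about (0.557, 0.021) m, against (0.557, 0.0209) predicted for one hole to the right. The middle hole showed open in the pictures.
- **Pin home:** the ring's top measured 0.127–0.132 m high, the same as at the start. Depth put the outer top at about 0.134 m, against 0.131 m expected with the pin home and 0.141 m if it were riding on the bed.
- **Clear of everything:** the force readings were at noise level.
- **Other things:** moulding, jar, thermos, tumbler, bottle and bud box were all within about 5 mm of where they started, which is detection noise. The brush and frame corner showed no sign of having moved, though I didn't measure them properly at the start.

**Doubt:** while backing out, joint 6 briefly read 0.118 rad against its printed lower limit of 0.12. I moved it back to 0.28 straight away, but I can't rule out that it passed the limit by about 0.002 rad.

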